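# Turn the tube tumbler to its loading position

### The job

Bring the hand-turned tube tumbler to its loading position: with a fingertip, push one spoke after another to turn the wheel, gently and without spinning it, until the spoke that ends in the open U-shaped fork points straight up, then take the hand away. Grasp and lift nothing; the stand must stay where it is on the worktop, and leave the specimen cup, timer and tape roll near it alone.

Things in the scene. Friction and masses are not known exactly. Their poses are not given: they have to be found in the camera images.
- stand: Grey stand of the tumbler, loose, 2 to 3 kg on rubber feet: base plate 120 (x) x 140 (y) mm, top 18 mm above the worktop; behind the wheel a post 22 x 36 mm (x = +15 to +37 mm) rises to 153 mm. Origin: centre of the underside. x axis: parallel to the wheel's axle, from wheel to post, away from the robot (yaw within 0.35 rad); y: left along the wheel's plane; z up.
- hub (a point): Centre of the wheel, 22 mm in front (-x) of the stand's origin and 135 mm above the worktop; axes as the stand's. The upright wheel turns about the x axis here, in the y-z plane. Hub disc 48 mm in diameter, 18 mm thick; six straight round aluminium spokes 12 mm thick, 60 degrees apart, no rim. Five spokes end in a ball, the sixth in a fork.
- fork_tip (a point): Point midway between the ends of the two prongs of the open U-shaped fork on the sixth spoke, 116 mm from the hub's centre. Fork: aluminium, 34 mm wide over the outside (in the wheel's plane), prongs 8 mm thick; it begins 73 mm from the hub's centre, the spoke inward of that is plain. Its z axis points outward along the spoke, straight up at the goal.
- ball (a point): Centre of the rubber ball, 20 mm in diameter, on the spoke opposite the fork, 90 mm from the hub's centre. The other four plain spokes are alike; each ball's outer end is 100 mm from the hub's centre.
- wheel (a joint): Turn of the wheel, rad: 0 = fork straight down, growing clockwise as the robot sees it (at +pi/2 the fork points left, the stand's +y); +pi or -pi = fork straight up. Turns either way (stops at -6.2 and 6.2); balanced, light steady friction of 0.1 N m (1 to 1.5 N at a spoke's end), stays where it is left. Starts between -1.1 and 1.1.
- specimen_cup: Bystander: lidded specimen cup 64 mm in diameter, 74 mm high, standing on the left. Origin: centre of its underside.
- timer: Bystander: small flat countdown timer 64 x 68 x 21 mm, on the right. Origin: centre of its underside.
- tape_roll: Bystander: roll of brown tape, 92 mm in diameter, 48 mm high, lying flat at the right, farther from the robot than the timer. Origin: centre of its underside.

How it is judged:
By the outcome, as a careful person would: the job done as asked, in the order asked, and still so for the second after the job is handed in, with the robot touching nothing.
It also fails if it takes over 67 s, if anything falls off the work surface, if the arm or the gripper's body presses on something with over 40 N, if the wrist force passes 120 N, or if a joint passes its speed limit or range.

### The arm

A 6-joint arm with a two-finger parallel gripper is mounted at the origin on a cart in front of the work surface, level with it; the furniture and walls round the work are solid. World frame = base frame: x ahead of the robot, y to its left, z up, the work surface at z = 0. Lengths are in m, angles in rad, forces in N, time in s.
With the tool pointing down it reaches from about 0.325 to 0.9 m from the base axis. Payload 3.5 kg.
Tool frame: the origin (TCP) lies between the finger pads; the fingertips stand 19 mm ahead of it and the grasp point (between the pads) is the TCP; z points along the fingers, y is the direction in which the jaws open and shut (so a half turn about z gives the same grasp; the last joint's range is limited). The gripper opens to 85 mm and grips with 20 to 120 N. Pads are 22 mm wide; open, the fingers measure 114 mm over their backs; the gripper's body (76 mm by 85 mm) begins 54 mm behind the grasp point. The pads swing forward as they close: fully open they stand 13 mm farther back than shut.
Start: joints at [1.157, 0.276, -0.026, 1.268, 0, 1.467], TCP at [0.191, 0.595, 0.25] pointing down, gripper open.
Joint ranges: [-3.12, 3.12], [-0.85, 1.88], [-1.08, 1.24], [-1.95, 2.15], [-1.57, 1.53], [-3.14, 3.14]. Speed limits (rad/s): [2.57, 2.57, 3.14, 3.14, 3.14, 3.14].

### API

Orientations are given as a rotation vector (axis times angle).
In Python, from rig import sensors, grab_frame, job gives the robot as it stands. The module is installed in compiled form; this text tells all that it offers.
- The arm moves only by the shell command python3 -m crank 'ROWS' [OPENING] [FORCE]. ROWS is JSON, a list of rows, each an object of numbers: "x", "y", "z": the shift along the tool's x, y, z in cm; "turn": the turn about the tool's z in degrees. A call has 1 to 5 rows; each row shifts and turns the commanded pose from where the row before left it, along the tool's axes as they then stand; what a row does not reach is not made up. A row lasts 1/8 s, in which the tool goes at most 62.5 mm and 10.7 degrees, less where a joint would pass 70% of its speed; a pose out of reach is approached as far as the arm can. A call is refused whole if a number of a shift passes 6.25 or a number of a turn 10.7, either way. A call with a gripper value outside its range is refused whole. OPENING is the finger opening in cm, from 0 to 8.54, set as the call begins (- or left out, the last holds). The fingers move at their own pace and stop on an object; FORCE is the grip in N (left out, the last holds). Time passes only in rows, so rows that do not move let the fingers close. It gives the time, the measured TCP pose, the force and the opening at its end, in the units of the state.
- sensors.read_state(): the state, without advancing time (a new reading comes with each control period).
- grab_frame(name): name is "scene" or "top" or "wrist"; returns a dict with "image" (384x512x3 uint8, red, green, blue), "K" (3x3 intrinsics, pixels), "k1" (the pictures are not rectified: a ray, as slopes to the right and down, at radius r is drawn at 1 + k1 r^2 times it, then the intrinsics apply), "position" and "attitude" of the camera in the world; the wrist camera has in their place "mount" (4x4, takes a point from camera to tool coordinates, whose origin is the TCP and whose axes are the flange's). Camera axes: x right, y up, looking along -z (the intrinsics and any distortion apply to the point x, -y, -z); pixel columns grow to the right and rows downward; lengths in m; the calibration is good to about 2 mm. A picture is of the moment at which its call begins: read the wrist's pose just before it. There is no depth.
- job.hand_in(): hands the job in, once; it reports no verdict.
The state is a dict: "t": time; "q": joint angles; "qvel": joint speeds; "joint_efforts": joint torques, N m; "eef_pos": TCP position; "orientation": TCP orientation; "contact_force": force on the tool from outside, world axes, zero at the start; "ft_torque": the same for the moment, N m; "width": opening from 0.0 (shut) to 1.0 (fully open).
Only numpy, scipy, OpenCV 4.12 (cv2) and the standard library are available. Lean on these libraries where they do the work, as an engineer would, in place of code of your own. Each camera call takes 0.05 s, during which the arm holds its last target.

## Working session

There is one attempt and no reset: what is moved stays moved. The work goes in short steps, Python scripts to look and compute and a shell command to move; the robot and the scene stay as the last step left them, time stands still between calls to the robot, and variables do not carry over. Pictures are saved under pics/ and viewed, and the job is handed in when it is done.

```bash
mkdir -p pics; ls
python3 - <<'E'
from rig import sensors, grab_frame
import cv2, numpy as np
s=sensors.read_state()
for k in s: print(k,np.round(s[k],3))
for n in("scene","top","wrist"):
    f=grab_frame(n); cv2.imwrite(f"pics/{n}0.png",f["image"][:,:,::-1])
    print(n,f["K"],f["k1"],{k:f[k] for k in f if k in("position","attitude","mount")})
E
```

```text
pics
t 0.0
q [ 1.157  0.277 -0.028  1.268  0.     1.467]
qvel [ 0.001  0.002 -0.001 -0.001  0.    -0.001]
joint_efforts [-1.0000e-03 -4.4551e+01  2.9520e+01  1.6000e-02 -0.0000e+00  0.0000e+00]
eef_pos [0.191 0.594 0.249]
orientation [-4.860e-01 -3.103e+00  3.000e-03]
contact_force [ 0.697 -0.543 -0.029]
ft_torque [0.023 0.019 0.005]
width 0.995
scene [[390.91290624   0.         256.04249257]
 [  0.         390.91290624 190.49755437]
 [  0.           0.           1.        ]] -0.020669459536365755 {'position': array([ 0.06268387, -0.92867475,  0.98265293]), 'attitude': array([ 0.7191382 , -0.19111915, -0.53199446])}
top [[412.38073504   0.         254.78939949]
 [  0.         412.38073504 195.61835741]
 [  0.           0.           1.        ]] -0.057854942163742665 {'position': array([ 0.22263834, -0.26454892,  1.36939588]), 'attitude': array([ 0.16323596, -0.13001181, -1.59235553])}
wrist [[327.40848388   0.         251.63448677]
 [  0.         327.40848388 190.15438341]
 [  0.           0.           1.        ]] -0.060542562548209986 {'mount': array([[-2.24975065e-04,  9.63637193e-01,  2.67213978e-01,
         6.66456067e-02],
       [ 9.99999746e-01,  3.97692336e-04, -5.92244911e-04,
        -4.05890112e-04],
       [-6.76978174e-04,  2.67213777e-01, -9.63637037e-01,
        -1.24336233e-01],
       [ 0.00000000e+00,  0.00000000e+00,  0.00000000e+00,
         1.00000000e+00]])}
```

View pics/scene0.png

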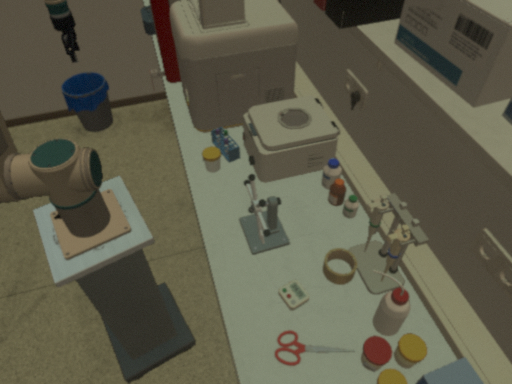

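View pics/top0.png

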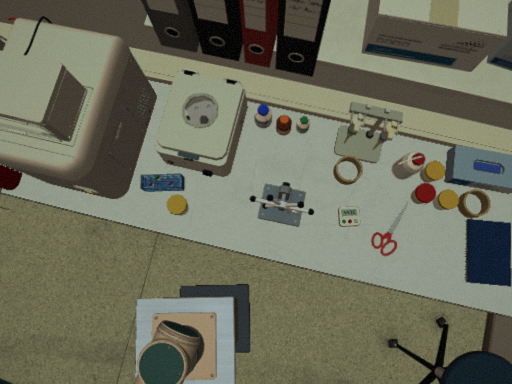

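View pics/wrist0.png

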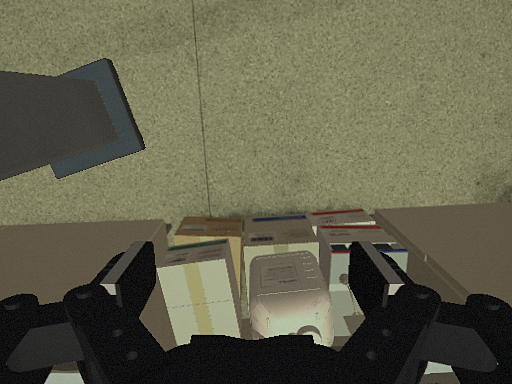

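```bash
python3 - <<'E'
import cv2
a=cv2.imread("pics/scene0.png")[160:260,220:310]; b=cv2.imread("pics/top0.png")[165:235,235:330]
cv2.imwrite("pics/sc0.png",cv2.resize(a,None,fx=6,fy=6,interpolation=2)); cv2.imwrite("pics/tc0.png",cv2.resize(b,None,fx=8,fy=8,interpolation=2))
E
cat > h.py <<'E'
import numpy as np, cv2
from scipy.spatial.transform import Rotation as R
from rig import sensors, grab_frame
def pose(f,s=None):
    if "mount" in f:
        T=np.eye(4);T[:3,:3]=R.from_rotvec(s["orientation"]).as_matrix();T[:3,3]=s["eef_pos"]
        M=T@f["mount"];return M[:3,:3],M[:3,3]
    return R.from_rotvec(f["attitude"]).as_matrix(),np.array(f["position"])
def ray(f,uv,s=None):
    Rm,p=pose(f,s)
    n=cv2.undistortPoints(np.array([[uv]],float),f["K"],np.array([f["k1"],0,0,0.]))[0,0]
    d=Rm@np.array([n[0],-n[1],-1]);return p,d/np.linalg.norm(d)
def onz(f,uv,z,s=None):
    p,d=ray(f,uv,s);return p+d*(z-p[2])/d[2]
def onplane(f,uv,p0,n,s=None):
    p,d=ray(f,uv,s);return p+d*((p0-p)@n)/(d@n)
def proj(f,P,s=None):
    Rm,p=pose(f,s);c=(np.atleast_2d(P)-p)@Rm; n=np.c_[c[:,0]/-c[:,2],-c[:,1]/-c[:,2]]
    r2=(n**2).sum(1,keepdims=True);n=n*(1+f["k1"]*r2)
    return n*[f["K"][0,0],f["K"][1,1]]+[f["K"][0,2],f["K"][1,2]]
E
```

```text
(no output)
```

View pics/sc0.png

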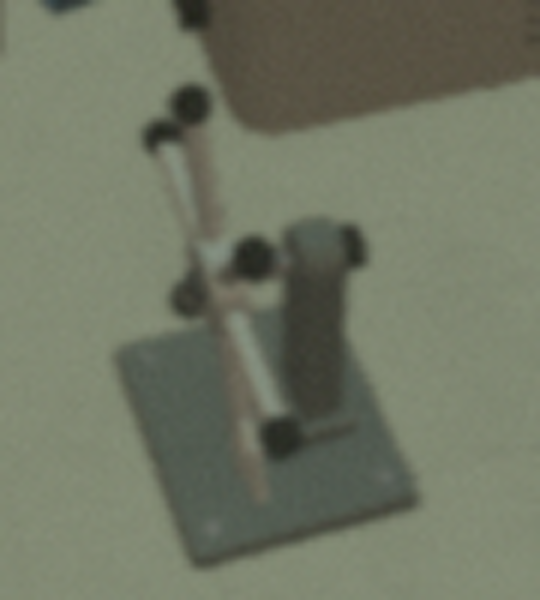

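View pics/tc0.png

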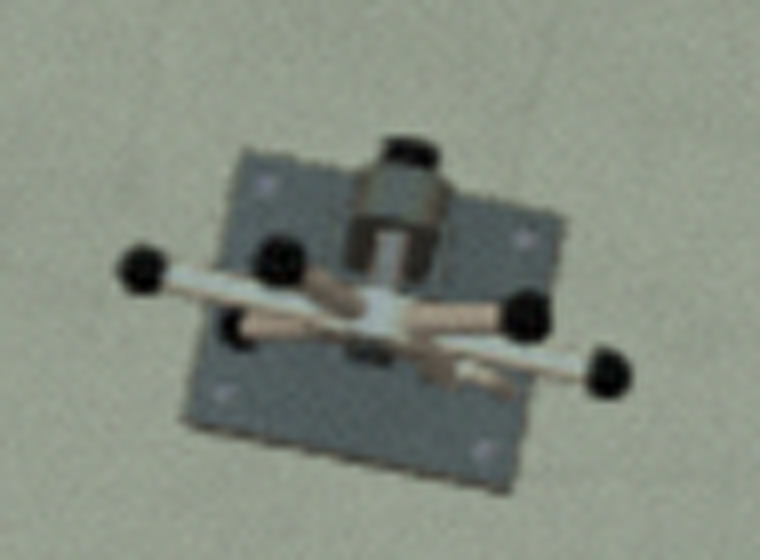

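```bash
cat >> h.py <<'E'
def frame_stand(f,corners):  # order: far-left, far-right, near-right, near-left
    C=np.array([onz(f,c,0.018) for c in corners]);o=C.mean(0);o[2]=0
    x=(C[0]+C[1]-C[2]-C[3]);x/=np.linalg.norm(x);y=(C[0]+C[3]-C[1]-C[2]);y/=np.linalg.norm(y)
    yaw=(np.arctan2(x[1],x[0])+np.arctan2(-y[0],y[1]))/2
    return C,o,yaw
E
python3 - <<'E'
from h import *
f=grab_frame("top")
cr=[np.array(c)/8+[235,165]-0.44 for c in[(243,150),(568,213),(512,493),(185,425)]]
C,o,yaw=frame_stand(f,cr);print(C.round(4),o.round(4),yaw, np.linalg.norm(C-np.roll(C,1,0),axis=1))
g=grab_frame("scene")
cr2=[np.array(c)/6+[220,160]-0.44 for c in[(270,310),(418,500),(205,562),(118,350)]]
C2,o2,yaw2=frame_stand(g,cr2);print(C2.round(4),o2.round(4),yaw2)
X=np.array([np.cos(yaw),np.sin(yaw),0]);Y=np.array([-X[1],X[0],0])
hub=o-0.022*X+[0,0,.135];print("hub",hub)
for nm,ff,L,sc,off in(("top",f,[(142,268),(280,258),(525,315),(607,372),(235,330),(490,380)],8,[235,165]),("scene",g,[(190,105),(162,137),(252,258),(282,437),(188,297),(262,495)],6,[220,160])):
  for p in L:
    P=onplane(ff,np.array(p)/sc+off-0.44,hub,X)-hub
    print(nm,p,"y %.3f z %.3f r %.3f theta(0=down,+left) %.1f"%(P@Y,P[2],np.hypot(P@Y,P[2]),np.degrees(np.arctan2(P@Y,-P[2]))))
E
```

```text
[[ 0.5184 -0.2742  0.018 ]
 [ 0.4876 -0.4088  0.018 ]
 [ 0.3711 -0.3804  0.018 ]
 [ 0.403  -0.2469  0.018 ]] [ 0.445  -0.3275  0.    ] -0.2328471462215147 [0.11857173 0.13812991 0.11984718 0.13725183]
[[ 0.4861 -0.2702  0.018 ]
 [ 0.483  -0.4111  0.018 ]
 [ 0.3751 -0.3859  0.018 ]
 [ 0.4046 -0.2505  0.018 ]] [ 0.4372 -0.3294  0.    ] -0.17508631072954461
hub [ 0.42362197 -0.32246881  0.135     ]
top (142, 268) y 0.091 z 0.019 r 0.093 theta(0=down,+left) 101.7
top (280, 258) y 0.039 z 0.096 r 0.104 theta(0=down,+left) 157.9
top (525, 315) y -0.049 z 0.082 r 0.096 theta(0=down,+left) -149.0
top (607, 372) y -0.088 z -0.001 r 0.088 theta(0=down,+left) -89.2
top (235, 330) y 0.055 z -0.082 r 0.099 theta(0=down,+left) 34.1
top (490, 380) y -0.049 z -0.076 r 0.091 theta(0=down,+left) -32.6
scene (190, 105) y 0.038 z 0.082 r 0.090 theta(0=down,+left) 155.3
scene (162, 137) y 0.088 z 0.011 r 0.088 theta(0=down,+left) 97.0
scene (252, 258) y -0.049 z 0.072 r 0.087 theta(0=down,+left) -145.5
scene (282, 437) y -0.090 z -0.006 r 0.090 theta(0=down,+left) -86.0
scene (188, 297) y 0.052 z -0.072 r 0.089 theta(0=down,+left) 36.0
scene (262, 495) y -0.063 z -0.089 r 0.109 theta(0=down,+left) -35.3
```

Run:
```python
from h import *
f=grab_frame("top");g=grab_frame("scene")
for n,p in(("printer nr corner base",(77,195)),("printer front",(20,175)),("edge",(0,185)),("edge",(130,225)),("cup(z.074)",(177,204))): print(n,onz(f,p,0.074 if 'cup' in n else 0).round(3))
for n,p in(("printer corner base",(198,128)),("left",(178,75)),("centrifuge",(257,177)),("cup",(211,153))): print(n,onz(g,p,0.074 if 'cup' in n else 0).round(3))
s=sensors.read_state();print(s["t"],R.from_rotvec(s["orientation"]).as_matrix().round(3))
# refine wheel: solve hub from scene ball fits with 90mm radius
from scipy.optimize import least_squares
T=[np.array(p)/8+[235,165]-.44 for p in[(142,268),(280,258),(525,315),(607,372)]]
S=[np.array(p)/6+[220,160]-.44 for p in[(162,137),(190,105),(252,258),(282,437)]]
def pts(v):
    X=np.array([np.cos(v[3]),np.sin(v[3]),0]);Y=np.array([-X[1],X[0],0])
    th=v[4]+np.radians([120,180,240,300]);h=np.array([*v[:2],.135+v[2]])
    return h+.09*(np.sin(th)[:,None]*Y-np.cos(th)[:,None]*[0,0,1])
def res(v):
    P=pts(v);return np.r_[(proj(f,P)-T).ravel(),(proj(g,P)-S).ravel(),v[2]/.001]
r=least_squares(res,[.424,-.322,0,-.23,-.43]);print(r.x.round(4),np.degrees(r.x[4]),r.fun.round(1))
```

```text
printer nr corner base [0.501 0.375 0.   ]
printer front [0.579 0.588 0.   ]
edge [0.545 0.66  0.   ]
edge [0.392 0.185 0.   ]
cup(z.074) [0.447 0.01  0.074]
printer corner base [0.499 0.242 0.   ]
left [0.592 0.646 0.   ]
centrifuge [ 0.554 -0.114  0.   ]
cup [0.444 0.007 0.074]
0.35 [[-0.952  0.306 -0.   ]
 [ 0.306  0.952 -0.   ]
 [ 0.    -0.001 -1.   ]]
[ 4.249e-01 -3.216e-01 -1.000e-04 -2.379e-01 -4.370e-01] -25.03790940112673 [ 0.2  0.2 -0.1  0.5  0.1  0.3 -0.1  0.2  0.2 -0.1  0.3 -0.3  0.4 -0.2
 -0.  -0.2 -0.1]
```

```bash
python3 -m crank '[{"z":-5,"turn":-4.2},{"x":-3.2,"y":-5.0},{"x":-3.4,"y":-5.2},{"x":-3.4,"y":-5.2},{"x":-3.4,"y":-5.2}]' 0 20
```

```text
invalid input at $[0]: expected keys x, y, z, turn
```

All four keys are required.

```bash
python3 -m crank '[{"x":0,"y":0,"z":-5,"turn":-4.2},{"x":-3.2,"y":-5.0,"z":0,"turn":0},{"x":-3.4,"y":-5.2,"z":0,"turn":0},{"x":-3.4,"y":-5.2,"z":0,"turn":0},{"x":-3.4,"y":-5.2,"z":0,"turn":0}]' 0 20
cat > st.py <<'E'
from h import *
s=sensors.read_state();M=R.from_rotvec(s["orientation"]).as_matrix()
H=np.array([.4249,-.3216,.135]);y=-.238
d=s["eef_pos"]-H;X=np.array([np.cos(y),np.sin(y),0]);Y=np.array([-X[1],X[0],0])
print("t %.2f X %.1f Y %.1f tipz %.1f mm"%(s["t"],d@X*1e3,d@Y*1e3,(d[2]-.019)*1e3),"eef",s["eef_pos"].round(3),"yaw err deg",np.degrees(np.arctan2(M[1,1],M[0,1])-np.pi/2-y).round(1),"tilt",M[:,2].round(3),"F",s["contact_force"].round(1),"w",s["width"],"q",s["q"].round(2))
E
python3 st.py
```

```text
t: 0.98
eef_pos: [0.2733, 0.3616, 0.3005]
orientation: [0.371, 3.119, 0.001]
contact_force: [1.1, -0.8, 0.6]
width: 0.002
t 0.97 X -308.4 Y 628.2 tipz 146.5 mm eef [0.273 0.362 0.3  ] yaw err deg 0.1 tilt [ 0.001  0.    -1.   ] F [ 1.1 -0.8  0.6] w 0.002221745472375395 q [ 0.78 -0.06 -0.3   1.33 -0.    1.02]
```

```bash
python3 -m crank '[{"x":-2.8,"y":-5.2,"z":0,"turn":0},{"x":-2.8,"y":-5.2,"z":0,"turn":0},{"x":-2.8,"y":-5.2,"z":0,"turn":0},{"x":-2.8,"y":-5.2,"z":0,"turn":0},{"x":-2.8,"y":-5.2,"z":0,"turn":0}]' >/dev/null; python3 -m crank '[{"x":-2.2,"y":-5.2,"z":0,"turn":0},{"x":-2.2,"y":-5.2,"z":0,"turn":0},{"x":-2.2,"y":-5.2,"z":0,"turn":0},{"x":-2,"y":-5.2,"z":0,"turn":0},{"x":-2,"y":-5.2,"z":0,"turn":0}]' >/dev/null;python3 st.py
```

```text
t 2.23 X -62.5 Y 107.9 tipz 146.6 mm eef [ 0.39  -0.202  0.301] yaw err deg -0.0 tilt [ 0.001 -0.    -1.   ] F [ 1.  -0.5  0.8] w -0.00179181770883928 q [-0.63 -0.08 -0.32  1.33  0.   -0.39]
```

```bash
python3 -m crank '[{"x":-1.6,"y":-5.1,"z":0,"turn":0},{"x":-1.6,"y":-5.1,"z":0,"turn":0},{"x":-1.6,"y":-5.1,"z":0,"turn":0},{"x":-1.5,"y":-5.1,"z":0,"turn":0},{"x":0,"y":0,"z":0,"turn":0}]' >/dev/null;python3 st.py
python3 - <<'E'
from h import *
f=grab_frame("scene");g=grab_frame("wrist")
cv2.imwrite("pics/s1.png",cv2.resize(f["image"][120:280,180:340,::-1],None,fx=3.7,fy=3.7)); cv2.imwrite("pics/w1.png",g["image"][:,:,::-1])
E
```

```text
t 2.85 X 0.9 Y -97.4 tipz 145.6 mm eef [ 0.403 -0.416  0.3  ] yaw err deg -0.2 tilt [-0.    -0.001 -1.   ] F [-0.3  0.7  0.3] w 0.0006560193592710415 q [-0.91  0.17 -0.05  1.34 -0.   -0.67]
```

View pics/s1.png

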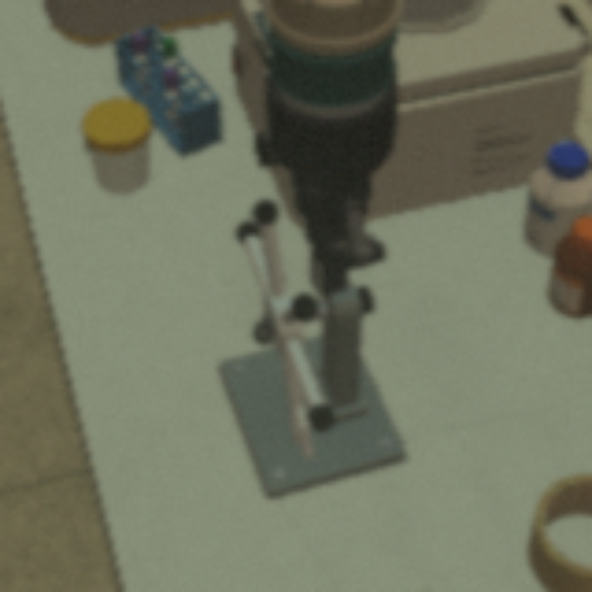

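View pics/w1.png

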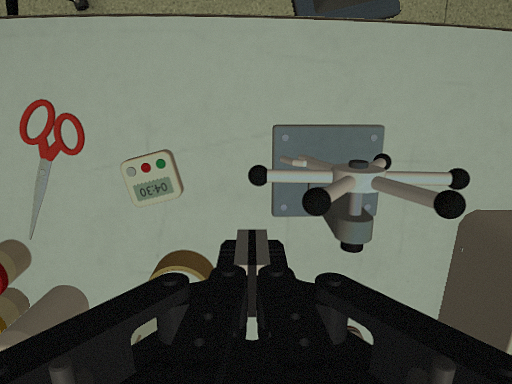

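```bash
python3 -m crank '[{"x":0,"y":0,"z":3.2,"turn":0},{"x":0,"y":0,"z":3.2,"turn":0},{"x":0,"y":0,"z":2.7,"turn":0},{"x":0,"y":1,"z":0,"turn":0},{"x":0,"y":1,"z":0,"turn":0}]' >/dev/null;python3 st.py; python3 -m crank '[{"x":0,"y":0.8,"z":0,"turn":0},{"x":0,"y":0.8,"z":0,"turn":0},{"x":0,"y":0.8,"z":0,"turn":0},{"x":0,"y":0.8,"z":0,"turn":0},{"x":0,"y":0.8,"z":0,"turn":0}]' >/dev/null;python3 st.py
python3 - <<'E'
from h import *
g=grab_frame("wrist");cv2.imwrite("pics/w2.png",g["image"][:,:,::-1])
E
```

```text
t 3.58 X 0.4 Y -73.2 tipz 56.7 mm eef [ 0.408 -0.393  0.211] yaw err deg 0.1 tilt [ 0.    -0.002 -1.   ] F [-2.2 -4.4  3.2] w -0.0037929424711863093 q [-0.88  0.2  -0.21  1.16 -0.   -0.64]
t 4.20 X 0.9 Y -34.9 tipz 57.4 mm eef [ 0.418 -0.356  0.211] yaw err deg 0.0 tilt [ 0.001 -0.004 -1.   ] F [-3.2 -3.1 11.3] w 0.0031621267650552283 q [-0.82  0.16 -0.25  1.15 -0.   -0.58]
```

View pics/w2.png

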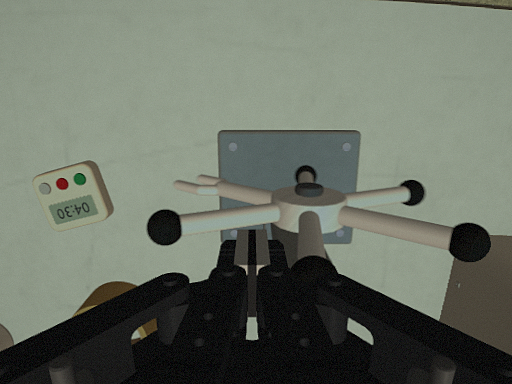

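```bash
python3 -m crank '[{"x":0,"y":0,"z":-0.8,"turn":0},{"x":0,"y":0.8,"z":0,"turn":0},{"x":0,"y":0.8,"z":0,"turn":0},{"x":0,"y":0.8,"z":0,"turn":0},{"x":0,"y":0.8,"z":0,"turn":0}]' >/dev/null;python3 st.py
python3 - <<'E'
from h import *
g=grab_frame("wrist");cv2.imwrite("pics/w3.png",g["image"][:,:,::-1])
E
```

```text
t 4.88 X -0.2 Y -1.1 tipz 62.7 mm eef [ 0.424 -0.323  0.217] yaw err deg 0.0 tilt [-0.001  0.001 -1.   ] F [-0.1 -2.4 -2.2] w -0.0007195021815273204 q [-0.77  0.14 -0.27  1.16  0.   -0.53]
```

View pics/w3.png

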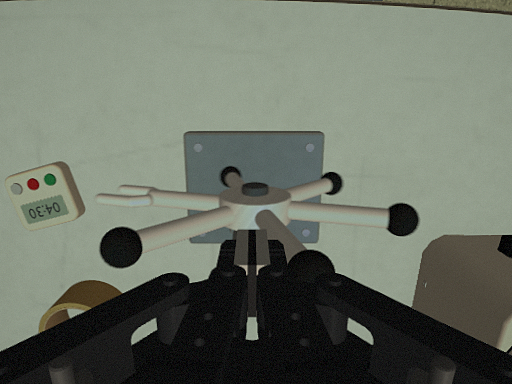

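```bash
cat > ang.py <<'E'
from h import *
import sys
# args: view u v [u v ...] ball/tip pixels -> angle in wheel plane
n=sys.argv[1];s=sensors.read_state();f=grab_frame(n)
H=np.array([.4249,-.3216,.135]);y=-.238
X=np.array([np.cos(y),np.sin(y),0]);Y=np.array([-X[1],X[0],0])
v=list(map(float,sys.argv[2:]))
for p in zip(v[::2],v[1::2]):
    P=onplane(f,p,H,X,s)-H;a=np.degrees(np.arctan2(P@Y,P[2]))
    print(p,"y %.3f z %.3f alpha %.1f"%(P@Y,P[2],a),"mod60",round((a+30)%60-30,1))
E
python3 ang.py wrist 403 219 121 247 333 184 311 268
python3 -m crank '[{"x":0,"y":0.8,"z":0,"turn":0},{"x":0,"y":0.6,"z":0,"turn":0},{"x":0,"y":0,"z":0,"turn":0}]' >/dev/null;python3 st.py
python3 - <<'E'
from h import *
g=grab_frame("wrist");cv2.imwrite("pics/w4.png",g["image"][:,:,::-1])
E
```

```text
(403.0, 219.0) y 0.089 z 0.027 alpha 72.8 mod60 12.8
(121.0, 247.0) y -0.063 z 0.065 alpha -43.9 mod60 16.1
(333.0, 184.0) y 0.067 z -0.056 alpha 129.7 mod60 9.7
(311.0, 268.0) y 0.024 z 0.085 alpha 15.8 mod60 15.8
t 5.35 X 0.1 Y 12.6 tipz 63.3 mm eef [ 0.428 -0.309  0.217] yaw err deg 0.1 tilt [ 0.     0.001 -1.   ] F [ 0.4 -0.1 -0. ] w 0.001792494949902879 q [-0.75  0.13 -0.28  1.16  0.   -0.51]
```

View pics/w4.png

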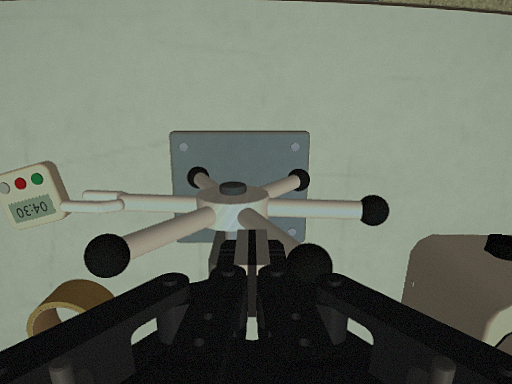

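```bash
python3 ang.py wrist 375 210 107 255 313 264 ; python3 -m crank '[{"x":0,"y":-0.3,"z":-4,"turn":0},{"x":0,"y":0,"z":-4.3,"turn":0},{"x":0,"y":-5.5,"z":0,"turn":0},{"x":0,"y":-5.5,"z":0,"turn":0},{"x":0,"y":0,"z":0,"turn":0}]' >/dev/null;python3 st.py
python3 - <<'E'
from h import *
g=grab_frame("wrist");cv2.imwrite("pics/w5.png",g["image"][:,:,::-1])
E
```

```text
(375.0, 210.0) y 0.090 z 0.013 alpha 81.5 mod60 21.5
(107.0, 255.0) y -0.053 z 0.075 alpha -34.9 mod60 25.1
(313.0, 264.0) y 0.038 z 0.083 alpha 24.5 mod60 24.5
t 6.08 X 0.2 Y -104.4 tipz 146.1 mm eef [ 0.401 -0.423  0.3  ] yaw err deg -0.2 tilt [ 0.    -0.001 -1.   ] F [-0.2  0.9 -0.4] w 0.0023364405252957613 q [-0.92  0.18 -0.04  1.35 -0.   -0.68]
```

View pics/w5.png

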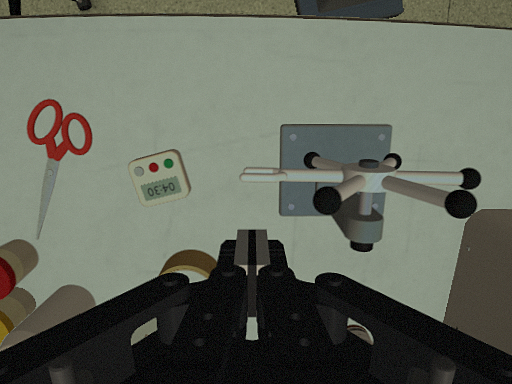

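```bash
python3 -m crank '[{"x":0,"y":0,"z":3.2,"turn":0},{"x":0,"y":0,"z":3.0,"turn":0},{"x":0,"y":0.7,"z":2,"turn":0},{"x":0,"y":1,"z":0,"turn":0},{"x":0,"y":1,"z":0,"turn":0}]' >/dev/null;python3 st.py; python3 -m crank '[{"x":0,"y":0.8,"z":0,"turn":0},{"x":0,"y":0.8,"z":0,"turn":0},{"x":0,"y":0.8,"z":-0.2,"turn":0},{"x":0,"y":0.8,"z":-0.2,"turn":0},{"x":0,"y":0.8,"z":0,"turn":0}]' >/dev/null;python3 st.py
python3 - <<'E'
from h import *
g=grab_frame("wrist");cv2.imwrite("pics/w6.png",g["image"][:,:,::-1])
E
```

```text
t 6.75 X 0.5 Y -73.7 tipz 65.5 mm eef [ 0.408 -0.393  0.219] yaw err deg 0.1 tilt [-0.    -0.002 -1.   ] F [-3.9 -5.6  6.1] w 8.212459287185347e-05 q [-0.88  0.19 -0.2   1.18 -0.   -0.64]
t 7.38 X 0.2 Y -33.2 tipz 68.6 mm eef [ 0.417 -0.354  0.223] yaw err deg 0.1 tilt [ 0.  0. -1.] F [ 0.2 -2.   0.5] w 0.002186901866385848 q [-0.82  0.16 -0.24  1.18  0.   -0.58]
```

View pics/w6.png

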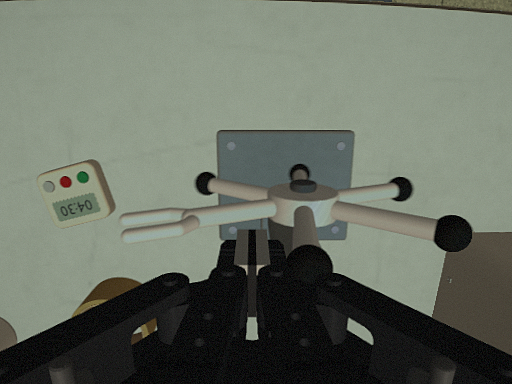

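```bash
python3 -m crank '[{"x":0,"y":0.8,"z":0.3,"turn":0},{"x":0,"y":0.8,"z":0.3,"turn":0},{"x":0,"y":0.8,"z":0,"turn":0},{"x":0,"y":0.8,"z":0,"turn":0},{"x":0,"y":0.8,"z":0,"turn":0}]' >/dev/null;python3 st.py; python3 -m crank '[{"x":0,"y":0.5,"z":0,"turn":0},{"x":0,"y":0,"z":0,"turn":0}]' >/dev/null;python3 st.py
python3 - <<'E'
from h import *
g=grab_frame("wrist");cv2.imwrite("pics/w7.png",g["image"][:,:,::-1])
E
```

```text
t 8.05 X -0.1 Y 6.5 tipz 62.0 mm eef [ 0.426 -0.315  0.216] yaw err deg 0.0 tilt [-0.001  0.    -1.   ] F [ 0.  -1.4 -0.8] w 0.0014985295102891794 q [-0.76  0.13 -0.28  1.16 -0.   -0.52]
t 8.30 X 0.2 Y 11.6 tipz 62.4 mm eef [ 0.428 -0.31   0.216] yaw err deg 0.1 tilt [ 0.     0.001 -1.   ] F [-0.2  0.4 -0.7] w -9.415811625671589e-05 q [-0.75  0.13 -0.28  1.16  0.   -0.51]
```

View pics/w7.png

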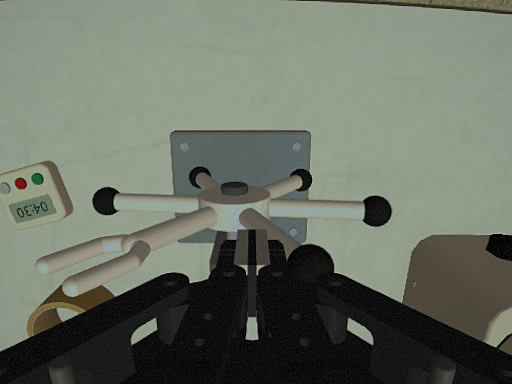

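```bash
python3 ang.py wrist 377 210 106 201 312 264 ; python3 -m crank '[{"x":0,"y":-0.3,"z":-4.3,"turn":0},{"x":0,"y":0,"z":-4.3,"turn":0},{"x":0,"y":-6,"z":0,"turn":0},{"x":0,"y":-6,"z":0,"turn":0},{"x":0,"y":-0.9,"z":0,"turn":0}]' >/dev/null;python3 st.py
python3 - <<'E'
from h import *
g=grab_frame("wrist");cv2.imwrite("pics/w8.png",g["image"][:,:,::-1])
E
```

```text
(377.0, 210.0) y 0.090 z 0.013 alpha 81.9 mod60 21.9
(106.0, 201.0) y -0.089 z -0.006 alpha -93.8 mod60 26.2
(312.0, 264.0) y 0.036 z 0.082 alpha 23.9 mod60 23.9
t 9.03 X 0.1 Y -124.4 tipz 148.0 mm eef [ 0.396 -0.443  0.302] yaw err deg -0.2 tilt [ 0.    -0.001 -1.   ] F [-0.4  0.4  0.1] w 0.005320843677594596 q [-0.95  0.2  -0.02  1.35 -0.   -0.71]
```

View pics/w8.png

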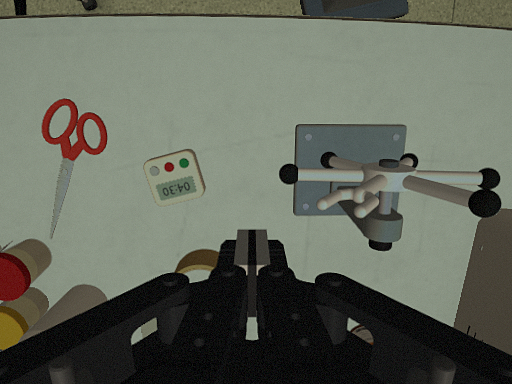

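```bash
python3 -m crank '[{"x":0,"y":0,"z":3,"turn":0},{"x":0,"y":0,"z":3,"turn":0},{"x":0,"y":0.8,"z":1.7,"turn":0},{"x":0,"y":1,"z":0,"turn":0},{"x":0,"y":1,"z":0,"turn":0}]' >/dev/null;python3 st.py; python3 -m crank '[{"x":0,"y":0.7,"z":0,"turn":0},{"x":0,"y":0.6,"z":-0.3,"turn":0},{"x":0,"y":0.6,"z":-0.4,"turn":0},{"x":0,"y":0.6,"z":-0.5,"turn":0},{"x":0,"y":0.5,"z":-0.5,"turn":0}]' >/dev/null;python3 st.py
python3 - <<'E'
from h import *
g=grab_frame("wrist");cv2.imwrite("pics/w9.png",g["image"][:,:,::-1])
E
```

```text
t 9.70 X 0.9 Y -92.8 tipz 72.8 mm eef [ 0.404 -0.412  0.227] yaw err deg 0.1 tilt [ 0.001 -0.003 -1.   ] F [-3.8 -8.7  7.8] w 0.00098587308374423 q [-0.91  0.2  -0.17  1.19 -0.   -0.67]
t 10.32 X 1.9 Y -66.9 tipz 94.2 mm eef [ 0.411 -0.387  0.248] yaw err deg -0.0 tilt [ 0.003 -0.013 -1.   ] F [-4.8 -5.2  8.2] w -0.0010858503239394766 q [-0.87  0.16 -0.17  1.22 -0.01 -0.63]
```

View pics/w9.png

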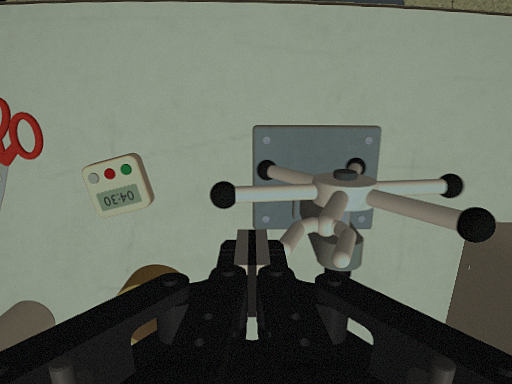

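```bash
python3 ang.py wrist 452 186 477 224 222 194 ; python3 -m crank '[{"x":0,"y":0.2,"z":-0.3,"turn":0},{"x":0,"y":0.5,"z":0,"turn":0},{"x":0,"y":0.5,"z":0,"turn":0},{"x":0,"y":0.5,"z":0,"turn":0},{"x":0,"y":0,"z":0,"turn":0}]' >/dev/null;python3 st.py
python3 - <<'E'
from h import *
g=grab_frame("wrist");cv2.imwrite("pics/w10.png",g["image"][:,:,::-1])
g=grab_frame("scene");cv2.imwrite("pics/s10.png",cv2.resize(g["image"][150:260,210:320,::-1],None,fx=5,fy=5))
E
```

```text
(452.0, 186.0) y 0.089 z -0.005 alpha 93.1 mod60 -26.9
(477.0, 224.0) y 0.056 z 0.075 alpha 36.9 mod60 -23.1
(222.0, 194.0) y -0.088 z 0.018 alpha -78.3 mod60 -18.3
t 11.05 X -0.1 Y -45.1 tipz 91.3 mm eef [ 0.414 -0.365  0.245] yaw err deg 0.1 tilt [-0.     0.001 -1.   ] F [-0.1 -1.4  0.6] w 0.005521827855041368 q [-0.84  0.15 -0.19  1.23  0.   -0.6 ]
```

View pics/w10.png

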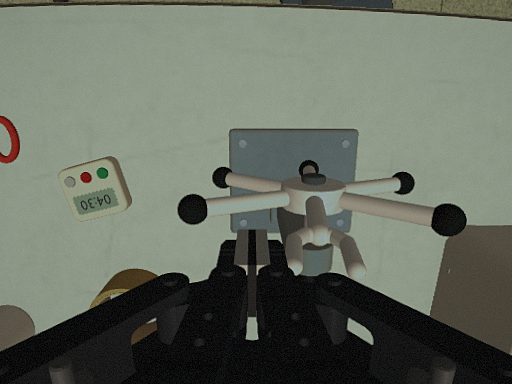

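View pics/s10.png

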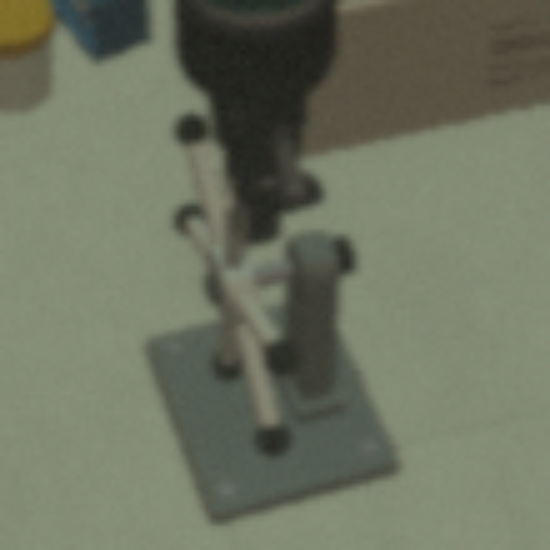

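```bash
python3 ang.py wrist 403 183 449 219 192 209 222 177
cat > fit.py <<'E'
# fit wheel angle (+small hub shift) from ball pixel centres found as dark blobs
from h import *
from scipy.optimize import least_squares
import sys
def fit(f,s,pix,base):
    def res(v):
        X=np.array([np.cos(-.238),np.sin(-.238),0]);Y=np.array([-X[1],X[0],0])
        a=np.radians(v[0]+np.array(base));h=np.array([.4249,-.3216,.135])+v[1]*Y+[0,0,v[2]]
        P=h+.09*(np.sin(a)[:,None]*Y+np.cos(a)[:,None]*[0,0,1])
        return np.r_[(proj(f,P,s)-pix).ravel(),v[1]/.002,v[2]/.002]
    return least_squares(res,[0,0,0],x_scale=[1,.001,.001])
if __name__=="__main__":
    a=list(map(float,sys.argv[2:]));a=np.array(a).reshape(-1,3)
    s=sensors.read_state();f=grab_frame(sys.argv[1]);r=fit(f,s,a[:,:2],a[:,2]);print(r.x.round(4),r.fun.round(1))
E
python3 fit.py wrist 403 183 120 449 219 60 192 209 -60 222 177 -120
```

```text
(403.0, 183.0) y 0.083 z -0.031 alpha 110.6 mod60 -9.4
(449.0, 219.0) y 0.072 z 0.056 alpha 52.0 mod60 -8.0
(192.0, 209.0) y -0.083 z 0.037 alpha -66.2 mod60 -6.2
(222.0, 177.0) y -0.072 z -0.053 alpha -126.3 mod60 -6.3
[-7.5939e+00 -2.0000e-04  1.7000e-03] [-0.6 -0.3 -0.1  0.5  0.2 -0.3  0.5 -0.  -0.1  0.9]
```

```bash
python3 -m crank '[{"x":0,"y":0.4,"z":0,"turn":0},{"x":0,"y":0.4,"z":0,"turn":0},{"x":0,"y":0.4,"z":0,"turn":0},{"x":0,"y":0.1,"z":0,"turn":0},{"x":0,"y":0,"z":0,"turn":0}]' >/dev/null;python3 st.py
python3 - <<'E'
from h import *
g=grab_frame("wrist");cv2.imwrite("pics/w11.png",g["image"][:,:,::-1])
E
```

```text
t 11.88 X 0.2 Y -32.8 tipz 91.3 mm eef [ 0.417 -0.354  0.245] yaw err deg 0.0 tilt [ 0.  0. -1.] F [-1.5 -0.6 -0.3] w -0.003303005125045966 q [-0.82  0.14 -0.2   1.22  0.   -0.58]
```

View pics/w11.png

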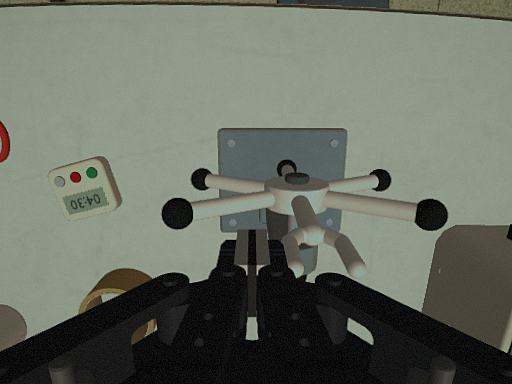

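```bash
cat > auto.py <<'E'
from h import *; from fit import fit; import sys
def cents(f,guess,r=22,thr=45):
    out=[]
    m=(f["image"].max(2)<thr).astype(np.uint8)
    n,l,st,c=cv2.connectedComponentsWithStats(m)
    for g in guess:
        k=[i for i in range(1,n) if 25<st[i,4]<1600 and np.hypot(*(c[i]-g))<r]
        k=max(k,key=lambda i:st[i,4]);x,y,w,h,_=st[k];out.append([x+(w-1)/2,y+(h-1)/2])
    return np.array(out)
a=np.array(list(map(float,sys.argv[2:]))).reshape(-1,3)
s=sensors.read_state();f=grab_frame(sys.argv[1]);p=cents(f,a[:,:2],8 if sys.argv[1]!="wrist" else 12)
r=fit(f,s,p,a[:,2]);print(p.tolist(),r.x.round(4),r.fun.round(1))
E
python3 auto.py wrist 380 180 120 431 215 60 177 214 -60 202 180 -120
```

```text
[[380.0, 179.5], [431.0, 214.5], [177.0, 213.0], [200.5, 179.0]] [-1.0745e+00 -2.0000e-04  2.6000e-03] [-0.6 -0.2  0.3 -0.6 -0.3 -0.3  0.6 -0.6 -0.1  1.3]
```

```bash
python3 -m crank '[{"x":0,"y":0.2,"z":0,"turn":0},{"x":0,"y":0,"z":0,"turn":0}]' >/dev/null;python3 st.py;python3 auto.py wrist 377 180 120 428 215 60 175 214 -60 199 180 -120
```

```text
t 12.22 X 0.1 Y -31.0 tipz 91.3 mm eef [ 0.418 -0.352  0.245] yaw err deg 0.0 tilt [-0.  0. -1.] F [ 0.3 -0.9  0.6] w 0.0001599273317780714 q [-0.82  0.14 -0.21  1.22 -0.   -0.58]
[[377.0, 179.5], [428.5, 214.0], [175.0, 214.0], [197.5, 179.0]] [-1.862e-01 -1.000e-04  2.800e-03] [-0.6 -0.5  0.4 -0.6 -0.4 -0.6  0.7 -0.2 -0.   1.4]
```

Now −0.2°. I'll withdraw sideways (right), then up, and check from the fixed cameras.

```bash
python3 -m crank '[{"x":0,"y":-0.8,"z":0,"turn":0},{"x":0,"y":-2.5,"z":0,"turn":0},{"x":0,"y":-4,"z":0,"turn":0},{"x":0,"y":-5,"z":-3,"turn":0},{"x":2,"y":-3,"z":-4.5,"turn":0}]' >/dev/null;python3 st.py
python3 -m crank '[{"x":4,"y":0,"z":-4,"turn":0},{"x":4,"y":0,"z":0,"turn":0},{"x":0,"y":0,"z":0,"turn":0},{"x":0,"y":0,"z":0,"turn":0}]' >/dev/null;python3 st.py
python3 - <<'E'
from h import *
for n,(a,b,c,d) in(("top",(165,235,235,330)),("scene",(150,260,210,320))):
    f=grab_frame(n);cv2.imwrite(f"pics/{n}12.png",f["image"][:,:,::-1]);cv2.imwrite(f"pics/{n}12c.png",cv2.resize(f["image"][a:b,c:d,::-1],None,fx=5,fy=5,interpolation=2))
f=grab_frame("wrist");cv2.imwrite("pics/w12.png",f["image"][:,:,::-1])
E
```

```text
t 12.90 X -20.5 Y -187.3 tipz 164.6 mm eef [ 0.361 -0.499  0.319] yaw err deg -0.0 tilt [-0.002  0.003 -1.   ] F [ 1.  -0.9  0.4] w -0.006426490836954795 q [-1.05  0.24  0.06  1.4  -0.   -0.81]
t 13.40 X -99.8 Y -185.1 tipz 205.9 mm eef [ 0.284 -0.478  0.36 ] yaw err deg -0.0 tilt [ 0.  0. -1.] F [-0.1 -0.2 -0.3] w 0.00034559582440403877 q [-1.15  0.12  0.01  1.46  0.   -0.91]
```

View pics/top12c.png

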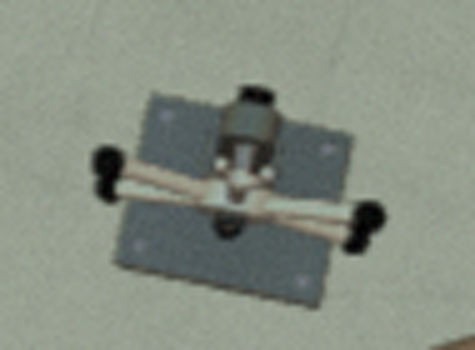

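View pics/scene12c.png

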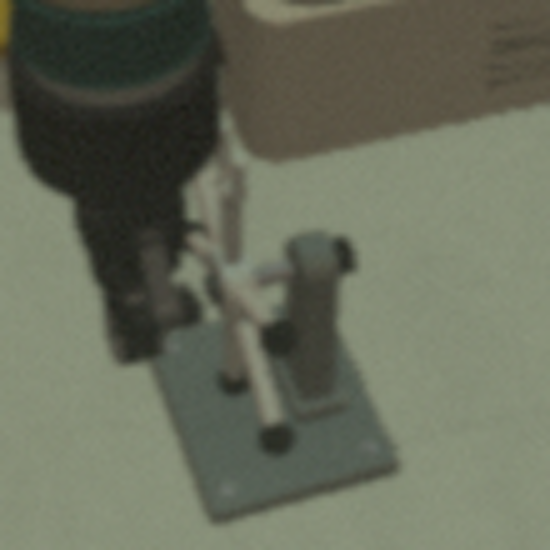

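View pics/w12.png

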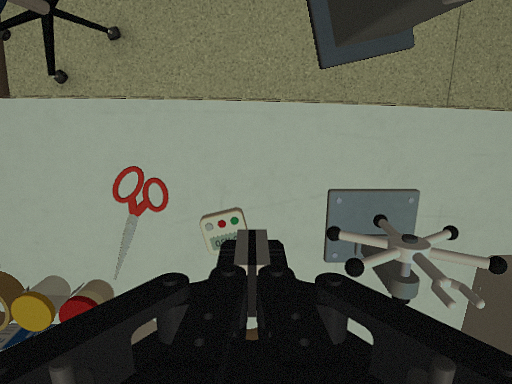

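View pics/top12.png

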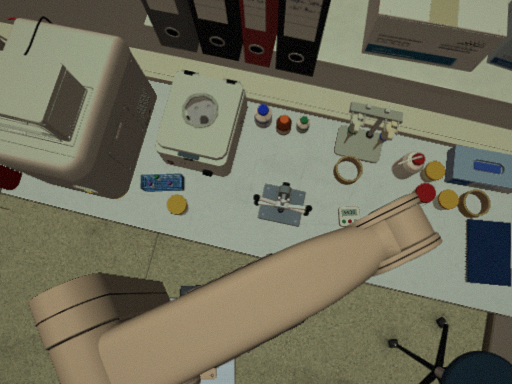

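```bash
python3 auto.py wrist 453 233 120 497 265 60 355 267 -60 334 233 -120 380 220 180
python3 - <<'E'
from h import *
from fit import fit
f=grab_frame("top");o=np.array([235,165]);c=lambda p:np.array(p)/5+o-.4
print(fit(f,None,np.array([c((108,160)),c((369,216)),c((107,190)),c((353,241))]),[60,-60,120,-120]).x.round(4))
C,oo,y=frame_stand(f,[c(p) for p in[(152,93),(353,134),(320,308),(115,264)]]);print(oo,y)
X=np.array([np.cos(-.238),np.sin(-.238),0]);Y=np.array([-X[1],X[0],0]);H=np.array([.4249,-.3216,.135])
for p in[(221,163),(267,173)]:
    P=onz(f,c(p),.247)-H;print(P@X,P@Y)
E
```

```text
[[449.5, 232.5], [497.0, 264.5], [354.0, 267.0], [332.0, 233.5], [379.5, 220.5]] [ 0.0786 -0.0007  0.0022] [-0.2 -0.5 -0.4 -0.  -0.  -0.   1.1 -0.6 -0.2 -0.1 -0.4  1.1]
[-6.704e-01  2.000e-04 -2.000e-04]
[ 0.44517277 -0.32726228  0.        ] -0.2357754701657798
8.298581184325521e-05 0.012268356248382526
-0.00014535689981709385 -0.013698151587715708
```

```bash
python3 -c "
from rig import job,sensors
print(sensors.read_state()['t'],sensors.read_state()['contact_force']);print(job.hand_in())"
```

```text
13.65 [ 0.21763304 -0.91195112 -0.72051812]
the job is handed in; nothing more can be done
None
```

The fork now points straight up, and I handed the job in at 13.7 s with the hand clear of everything. I turned the wheel in three slow fingertip pushes over the top, two on ball spokes and the last on the fork's side. It turned about 155° counter-clockwise as the robot sees it. The hand then backed off to the right and up.

**Fork angle:** the wrist camera puts it about 0.1° from vertical. The overhead camera gives −0.7° from the balls, and the two prong ends lie 12 mm and 14 mm either side of the hub line. The views agree to within 1°, which is about my measuring error.

**Stand:** its measured position matches the start to within 1 mm.

**Bystanders:** the cup, timer and tape roll were not touched and look unmoved in the overhead view; I did not measure them.

**Forces:** upward readings reached about 11 N during the first push and 8 N during the later ones, a little more than expected. This was probably friction, or a ball or prong catching under a finger link. I raised the tip and the force dropped back. The highest total I read was about 12 N, checked only between moves.

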